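Latch the steamer lid and start the batch

ROBOT

A 7-joint arm with a two-finger parallel gripper is mounted at the origin on the work surface; the furniture and walls round the work are solid. World frame = base frame: x ahead of the robot, y to its left, z up, the work surface at z = 0. Lengths are in m, angles in rad, forces in N, time in s.
With the tool pointing down it reaches from about 0.425 to 1.025 m from the base axis. Payload 9.4 kg.
Tool frame: the origin (TCP) lies at the very end of the fingers, on their centre line; the grasp point (between the pads) lies 19 mm behind it; z points along the fingers, y is the line along which they close (so a half turn about z gives the same grasp; the last joint's range is limited). The gripper opens to 85 mm and grips with 20 to 120 N. Pads are 22 mm wide; open, the fingers measure 114 mm over their backs; the gripper's body (76 mm by 85 mm) begins 54 mm behind the grasp point. The pads swing forward as they close: fully open they stand 13 mm farther back than shut.
Start: joints at [1.077, 0.599, -0.003, 1.599, 0.002, 0.943, -0.08], TCP at [0.293, -0.663, 0.231] pointing down, gripper open.
Joint ranges: [-2.57, 2.57], [-0.35, 1.97], [-1.29, 1.29], [0.11, 2.56], [-1.05, 4.19], [0.11, 1.86], [-2.63, 2.63]. Speed limits (rad/s): [2.22, 2.22, 3.01, 3.01, 3.14, 3.14, 3.14].

INTERFACE

Orientations are given as a unit quaternion [x, y, z, w].
In Python, from station import bot, viewer gives the robot as it stands. Calls block until the motion is done:
- bot.reach(position, orientation): joint-space move of the TCP to a pose.
- bot.move_l(position, max_speed=0.15, attitude=None): straight line of the TCP; attitude=None keeps the orientation; max_speed is the mean speed in m/s.
- bot.movej(angles): joint-space move.
- bot.gripper_open() and bot.clamp(): open the fingers fully, or close them until they stop; the grip force is fixed at half the most.
- bot.pause(seconds).
- bot.ik(position, orientation): joint angles nearest the present ones, or None.
- bot.read_state(): the state.
- viewer.get_image(name): name is "scene" or "side" or "wrist"; returns (picture, depth): 420x560x3 uint8, red, green, blue; 420x560 float32, m along the optical axis (not along the pixel's ray), 0 where there is no reading.
- viewer.calibration(name): a dict with "intrinsics" (3x3 intrinsics, pixels), "origin" and "orientation" of the camera in the world; the wrist camera has in their place "T_tool_cam" (4x4, takes a point from camera to tool coordinates, whose origin is the TCP and whose axes are the flange's). Camera axes: x right, y down, z forward; pixel columns grow to the right and rows downward; lengths in m; the calibration is good to about 2 mm. A picture is of the moment at which its call begins: read the wrist's pose just before it. calibration takes no time and is no camera call.
A pose or a line that the arm cannot do raises bot.Unreachable and nothing moves.
- bot.finish_job(): hands the job in; it is judged then, once.
The state is a dict: "time_s": time; "joint_positions": joint angles; "joint_velocities": joint speeds; "effort": joint torques, N m; "position": TCP position; "eef_rot": TCP orientation; "force": force on the tool from outside, world axes, zero at the start; "wrist_torque": the same for the moment, N m; "opening": finger opening in m; "finger_force": force on a finger pad.
Only numpy, scipy, OpenCV 4.12 (cv2) and the standard library are available. Lean on these libraries where they do the work, as an engineer would, in place of code of your own. Each camera call takes 0.05 s, during which the arm holds its last target. There are 200 camera calls.

TASK

The rice cakes are laid out in the table steamer, ready to cook. Push its lid down at the front until the latch catches and it stays shut by itself, then rock the red power switch over to on (the end with the white bar goes down), and last press the green start key right down and let it spring back up. Only push, lift nothing; leave the orange keep-warm key alone and do not disturb the cakes, bowl and stamp standing about.

Things in the scene. Friction and masses are not known exactly. Their poses are not given: they have to be found in the camera images.
- steamer: White table steamer, 228 front to back x 220 wide x 121 high with the lid shut; it does not slide. Origin: on the table under its middle. x axis to its back (hinge), y to its left seen from the front, z up; turned only about the vertical. Front at x = -116, back at +112. Black control panel in front, 60 deep, sloping 14 degrees down to the front (z 63 to 77), then a step up at x = -57.
- lid_pad (a point): Middle of the ribbed grey pad (70 wide x 24 front to back) on the lid's front rail: the place to push; moves with the lid. The lid (156 long, 216 wide, 14 thick, clear window) turns on a level hinge along the steamer's y axis at its x = +102, z = 106. This point lies 140 in front of the hinge axis and 14.5 above the hinge plane: at z = 120 with the lid fully down.
- lid (a joint): Lid angle, rad: 0 fully down, grows as it opens. Starts ajar at 0.5 to 0.8 and stays there by hinge friction. A spring pushes back as it goes down (3 to 4 N at the pad); over the last 15 mm a sprung latch under the front edge brings this to about 8 N. The latch catches within 0.02 of fully down. Caught, the lid rests at 0.02 to 0.03; not caught, it springs up above 0.3 when let go.
- release_bar (a point): Middle of the front face of the grey lid-release bar, 48 wide x 13 high, in the upright step between panel and lid. Pushed backwards it lets a latched lid spring open: not wanted here.
- rocker_on (a point): Point on the upper face of the red rocker's on-end (marked with a white bar), 18 from its pivot. The rocker is 46 long (along the steamer's y) x 26 wide, on the left of the panel; its on-end is the outer, left one (+y), the off-end has a white ring. At the start the on-end stands up, about 9 mm above the off-end.
- rocker (a joint): Power rocker angle, rad: 0 off, 0.40 on (on-end down). An over-centre spring snaps it to the nearer side; about 3 N down on the on-end tips it.
- start_key_top (a point): Centre of the top face of the green start key (30 x 32, white dot), at the right of the panel. It stands 8 above the panel and goes straight into the sloping panel.
- start_key (a joint): Start key travel, m: 0 up, 0.005 fully down; springs back up when let go; about 5 N presses it fully down.
- warm_key_top (a point): Centre of the top face of the orange keep-warm key (30 x 32, three white lines), 58 to the left of the green key: leave alone.
- warm_key (a joint): Keep-warm key travel, m: 0 up, 0.005 fully down; same spring as the start key.
- steel_bowl: Empty steel bowl, 154 across x 50 high, on the table in front and to the right of the steamer; origin under its centre.
- stamp: White plunger stamp, 46 across x 43 high, on the table left of the steamer; origin under its centre.
- pumpkin_cake: Purple pumpkin-shaped rice cake with a green leaf, 48 across x 40 high, on the table left of the steamer; origin under its centre.
- blue_cake: Blue half-moon rice cake, 41 x 64 x 19 high, on the table right of the steamer; origin under its centre.

How it is judged:
On the way, in this order (a step that is already met when the one before it is completed fails the run):
1. the lid is latched: it stays shut with no finger on it (value of joint lid below 0.04 rad and contact force between each of the arm, the fingers and lid below 0.1 N), for 0.2 s.
2. the power rocker is on, the lid still latched (value of joint rocker above 0.3 rad and value of joint lid below 0.04 rad), for 0.2 s.
3. the green start key is pressed right down, lid latched and power on (all of step 2 and value of joint start_key above 0.004 m), for 0.05 s.
At the end, for the whole second after the job is handed in: The lid is latched (within 0.04 rad of fully down), the rocker is on (above 0.3 rad), and both keys are up again (within 1 mm) (all of step 2 and value of joint each of start_key, warm_key below 0.001 m); the robot touches nothing.
It fails at once if the keep-warm key is pressed more than 2.5 mm (value of joint warm_key above 0.0025 m).
It fails at once if the lid is lifted farther open (value of joint lid above 0.9 rad).
It fails at once if the bowl, the stamp or one of the two cakes beside the steamer is shifted or lifted by more than 15 mm (distance of any of stamp, blue_cake, pumpkin_cake, steel_bowl from where it was at the start of the episode above 0.015 m).
It also fails if it takes over 45 s, if anything falls off the work surface, if the arm or the gripper's body presses on something with over 40 N, if the wrist force passes 120 N, or if a joint passes its speed limit or range.

## Working session

There is one attempt and no reset: what is moved stays moved. The work goes in short steps, each a Python script; the robot and the scene stay as the last script left them, time stands still between calls to the robot, and variables do not carry over. Pictures are saved under pics/ and viewed, at most 10 in all, crops included, and the job is handed in when it is done.

```bash
ls; mkdir -p pics
python3 - <<'E'
from station import bot, viewer
import cv2, numpy as np
ims=[]
for n in("scene","side"):
    im,d=viewer.get_image(n); np.savez(f"pics/{n}0.npz",im=im,d=d)
    cv2.imwrite(f"pics/{n}0.png",im[:,:,::-1])
    c=viewer.calibration(n); print(n,c)
s=bot.read_state(); print(s['time_s'],s['position'],s['eef_rot'],s['opening']); print(viewer.calibration("wrist"))
E
```

```text
pics
scene {'intrinsics': array([[427.25275387,   0.        , 287.11898064],
       [  0.        , 427.25275387, 217.61363156],
       [  0.        ,   0.        ,   1.        ]]), 'origin': array([0.11239837, 0.40814779, 0.78310771]), 'orientation': array([-0.36019766,  0.86657802, -0.318576  ,  0.13345229])}
side {'intrinsics': array([[503.60207255,   0.        , 273.08654656],
       [  0.        , 503.60207255, 206.97842194],
       [  0.        ,   0.        ,   1.        ]]), 'origin': array([0.48428217, 0.91964461, 0.76962904]), 'orientation': array([-0.02453192,  0.8930318 , -0.44913952,  0.01288739])}
0.1 [ 0.29328772 -0.66254357  0.23047436] [ 9.78360143e-01  2.06907906e-01 -2.29423730e-04 -7.04146597e-04] 0.0853275260199852
{'intrinsics': array([[343.45966769,   0.        , 279.00791087],
       [  0.        , 343.45966769, 208.9193061 ],
       [  0.        ,   0.        ,   1.        ]]), 'T_tool_cam': array([[ 7.83932210e-04, -9.61808335e-01, -2.73722691e-01,
         6.77472045e-02],
       [ 9.99999595e-01,  6.33000536e-04,  6.39722999e-04,
         4.78062627e-04],
       [-4.42024303e-04, -2.73723081e-01,  9.61808442e-01,
        -1.41604490e-01],
       [ 0.00000000e+00,  0.00000000e+00,  0.00000000e+00,
         1.00000000e+00]])}
```

View pics/scene0.png

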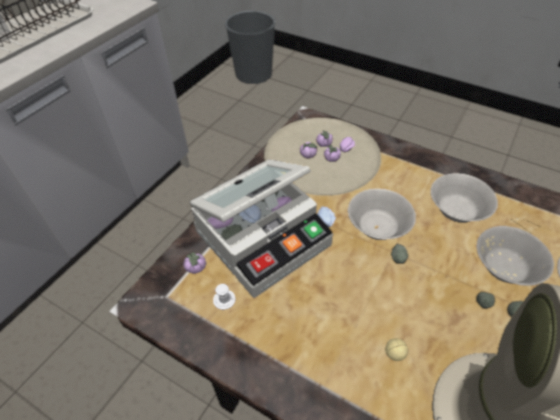

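View pics/side0.png

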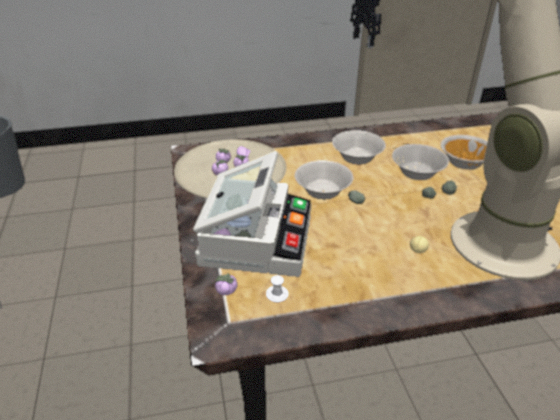

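The scene picture shows the rocker near (262,263), the orange key near (292,243), the green key near (314,230) and the open lid above them. In the side picture, green is near (300,204) and red near (291,241). Next I'll enlarge both.

Run:
```python
import cv2, numpy as np
a=np.load("pics/scene0.npz")['im'][150:300,180:345]; b=np.load("pics/side0.npz")['im'][145:280,190:330]
cv2.imwrite("pics/c1.png",cv2.resize(a,None,fx=4,fy=4,interpolation=cv2.INTER_CUBIC)[:,:,::-1])
cv2.imwrite("pics/c2.png",cv2.resize(b,None,fx=4,fy=4,interpolation=cv2.INTER_CUBIC)[:,:,::-1])
```

```text
(no output)
```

View pics/c1.png

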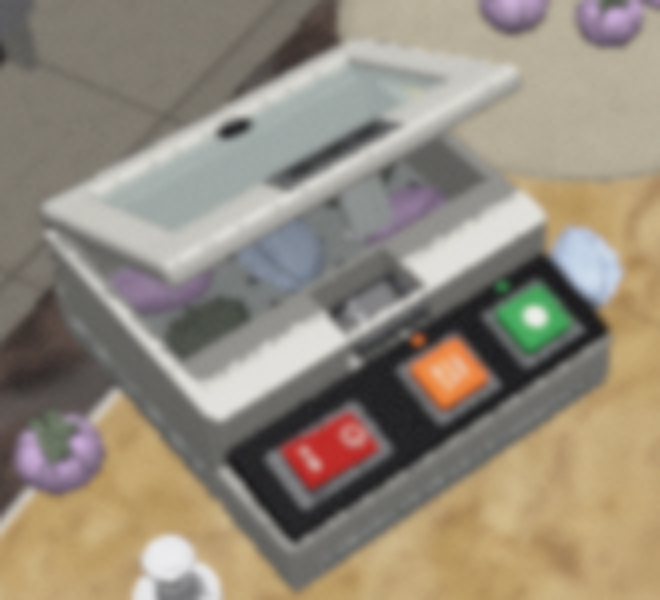

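View pics/c2.png

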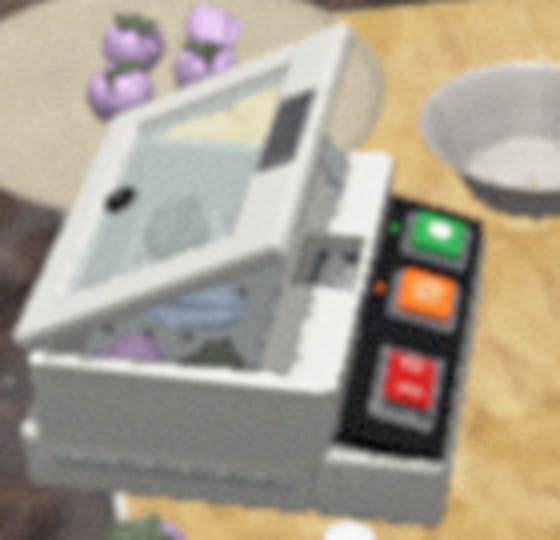

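Crop c1 has the green dot at (536,318), orange at (449,372), the pad at (335,155), the on-bar at (312,460), the ring at (352,436) and the front-left panel corner at (293,545). In c2 these are green (438,231), orange (425,292), the pad (287,131), the rocker middle (409,379) and the corner (443,458).

```bash
cat > h.py <<'E'
import cv2, numpy as np
from scipy.spatial.transform import Rotation as R
from station import bot, viewer
def cam(n):
    c=viewer.calibration(n); r=R.from_quat(c['orientation']).as_matrix(); return np.array(c['intrinsics']),r,np.array(c['origin'])
def P(n):
    K,r,o=cam(n); return K@np.c_[r.T,-r.T@o]
def tri(a,b):
    X=cv2.triangulatePoints(P("scene"),P("side"),np.array(a,float).reshape(2,1),np.array(b,float).reshape(2,1)).ravel(); return X[:3]/X[3]
def proj(n,X):
    x=P(n)@np.r_[X,1]; return x[:2]/x[2]
def dep(n,uv,d):
    K,r,o=cam(n); u,v=uv; z=np.median(d[int(round(v))-1:int(round(v))+2,int(round(u))-1:int(round(u))+2])
    return o+r@(np.linalg.inv(K)@[u,v,1]*z)
E
python3 - <<'E'
from h import *
np.set_printoptions(precision=4,suppress=True)
D={n:np.load(f"pics/{n}0.npz")['d'] for n in("scene","side")}
pts=dict(green=((536,318),(438,231)),orange=((449,372),(425,292)),pad=((335,155),(287,131)),rock=((333,449),(409,379)),
 FL=((293,545),(443,458)),FR=((606,328),(482,226)),lidFL=((175,275),(283,250)),lidFR=((520,75),(346,30)))
X={}
for k,(a,b) in pts.items():
    a=180+(a[0]+.5)/4-.5,150+(a[1]+.5)/4-.5; b=190+(b[0]+.5)/4-.5,145+(b[1]+.5)/4-.5
    X[k]=tri(a,b); print(k,X[k],'res',proj("scene",X[k])-a,'dep',dep("scene",a,D["scene"]),dep("side",b,D["side"]))
for a,b in(("green","orange"),("FR","FL"),("lidFR","lidFL"),("orange","rock")):
    v=X[b]-X[a]; print(a,b,np.linalg.norm(v),np.degrees(np.arctan2(v[1],v[0]))-90)
E
```

```text
green [ 0.4769 -0.0314  0.0779] res [-0.0055 -0.0407] dep [ 0.4772 -0.0319  0.0771] [ 0.4769 -0.0321  0.0775]
orange [0.4835 0.0272 0.0784] res [0.0229 0.167 ] dep [0.4838 0.027  0.0785] [0.4834 0.0266 0.0777]
pad [0.5591 0.0308 0.1858] res [0.0317 0.2531] dep [0.5581 0.0318 0.188 ] [0.5587 0.0339 0.1875]
rock [0.4907 0.102  0.0778] res [0.0372 0.2669] dep [0.4913 0.1015 0.0775] [0.4904 0.1033 0.0785]
FL [0.4714 0.1473 0.0633] res [-0.0077 -0.0528] dep [0.4749 0.1447 0.0559] [0.4713 0.1426 0.059 ]
FR [ 0.4514 -0.0607  0.0628] res [0.1208 0.9196] dep [ 0.4534 -0.0626  0.0626] [ 0.4505 -0.0596  0.0623]
lidFL [0.5537 0.1355 0.1859] res [0.0871 0.682 ] dep [0.5545 0.1349 0.1867] [0.5531 0.1361 0.1855]
lidFR [ 0.5332 -0.073   0.1873] res [0.0342 0.2792] dep [ 0.5351 -0.075   0.1855] [ 0.5328 -0.0685  0.1896]
green orange 0.059023501659367074 -6.482277553237552
FR FL 0.2089812869263834 -5.466356193115217
lidFR lidFL 0.2095287184939004 -5.59607263390069
orange rock 0.07512581078360019 -5.444095113409517
```

Every point checks out: key tops are at z≈0.078, spaced 59 mm against the stated 58. The pad radius is about 142 mm and the widths are about 209 mm. The steamer is turned about -5.7° with its origin near (0.577, 0.032), and the lid is at about 0.5 rad. I'll close the fingers and push the lid down along its arc.

```bash
cat >> h.py <<'E'
YAW=np.radians(-5.7); RS=R.from_euler('z',YAW); O=np.array([.5768,.0318,0])
def W(x,y,z): return O+RS.apply([x,y,z])
DOWN=R.from_matrix(np.diag([1.,-1,-1]))
def att(pitch=0,roll=0):  # tilts about steamer y and x axes
    return (RS*R.from_euler('x',roll)*R.from_euler('y',pitch)*DOWN).as_quat()
def lidpt(th,r=.138):
    a=th+np.arctan2(.0145,.14); return W(.102-r*np.cos(a),-.002,.106+r*np.sin(a))
def st(tag,f0=0):
    s=bot.read_state(); print(tag,round(s['time_s'],2),np.round(s['position'],4),np.round(np.array(s['force'])-f0,1)); return s
E
python3 - <<'E'
from h import *
print(bot.ik(W(-.093,-.073,.1),att(-np.radians(14))),bot.ik(W(-.093,.08,.1),att(-np.radians(14),.4)))
bot.clamp()
p=lidpt(.5); p[2]+=.09
bot.reach(p,att()); s=st('above'); f0=np.array(s['force'])
bot.move_l(lidpt(.62),.12); st('t',f0)
for th in(.4,.2,.06): bot.move_l(lidpt(th),.06); st(th,f0)
z=lidpt(.06)[2]; q=lidpt(0)
while z>.114:
    z-=.0015; bot.move_l([q[0],q[1],z],.03); s=st('z',f0)
    if s['force'][2]-f0[2]>22: break
bot.pause(.2); st('hold',f0)
bot.move_l([q[0],q[1],.2],.12); st('up',f0)
im,d=viewer.get_image("side"); cv2.imwrite("pics/s1.png",cv2.resize(im[145:280,170:330],None,fx=4,fy=4)[:,:,::-1])
E
```

```text
None [ 0.45114208  0.70199    -0.88968495  2.42258767  2.16783198  0.28185674
  2.21982619]
above 3.51 [0.5652 0.0301 0.2742] [-0.2 -0.1 -0. ]
t 4.31 [0.5754 0.0299 0.1978] [ 0.7  0.3 -0.1]
0.4 4.97 [0.5574 0.0317 0.1724] [0.9 0.1 0.1]
0.2 5.58 [0.5467 0.0328 0.1469] [0.  0.5 1.1]
0.06 6.05 [0.5421 0.0331 0.1279] [0.4 0.4 0.7]
z 6.3 [0.5414 0.0333 0.1269] [ 0.2 -0.7  0.4]
z 6.55 [0.5412 0.0333 0.1254] [-0.3 -0.1  1. ]
z 6.8 [0.5413 0.0333 0.1238] [ 0.  -0.6  1.2]
z 7.05 [0.5413 0.0333 0.1223] [-0.6  0.3  1.9]
z 7.3 [0.5414 0.0333 0.1208] [-0.5 -0.2  1.8]
z 7.55 [0.5415 0.0333 0.1202] [-4.6  0.3 15. ]
z 7.8 [0.5416 0.0333 0.12  ] [-8.3 -0.1 30.6]
hold 8.0 [0.5415 0.0333 0.1199] [-7.2 -0.5 30.8]
up 8.83 [0.5412 0.0332 0.1993] [ 0.7 -0.5 -0.6]
```

View pics/s1.png

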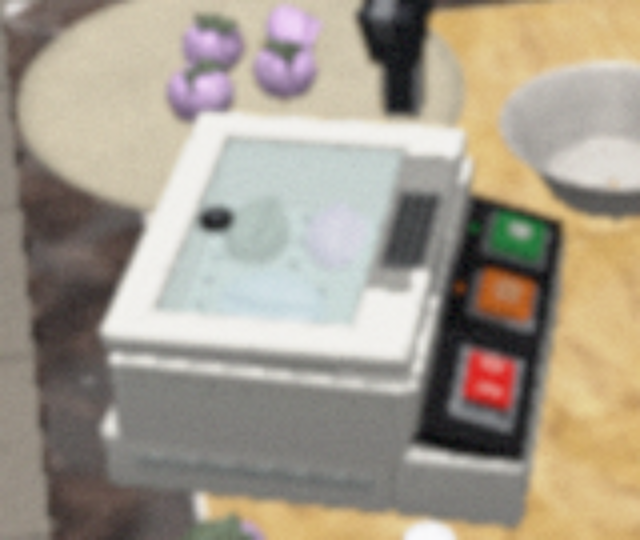

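The lid is flat and stayed down after release; the stop was met at z = 0.120. Before rocking the switch I'll check fingertip size and which tilts are reachable.

Run:
```python
from h import *
for n,x,y,ys in(('key',-.093,-.073,(0,-.12,-.2)),('rock',-.095,.085,(0,-.1))):
  for p in ys:
    for r in((0,) if n=='key' else (0,.2,.3,.4)):
      for z in (.08,.15):
        q=bot.ik(W(x,y,z),att(p,r)); print(n,p,r,z,None if q is None else np.round(q,2))
print(np.round(bot.read_state()['joint_positions'],2))
im,d=viewer.get_image("scene"); u,v=proj("scene",bot.read_state()['position']); print(u,v)
u,v=int(u),int(v); cv2.imwrite("pics/s2.png",cv2.resize(im[v-60:v+40,u-50:u+50],None,fx=6,fy=6,interpolation=cv2.INTER_CUBIC)[:,:,::-1])
```

```text
key 0 0 0.08 [-0.02  0.56 -0.05  2.28  0.1   0.3  -1.82]
key 0 0 0.15 [ 0.    0.44 -0.08  2.23  0.07  0.48 -1.8 ]
key -0.12 0 0.08 [-0.07  0.55  0.01  2.37  0.15  0.11 -1.89]
key -0.12 0 0.15 [-0.04  0.41 -0.04  2.31  0.12  0.31 -1.86]
key -0.2 0 0.08 None
key -0.2 0 0.15 [-0.09  0.39  0.01  2.37  0.17  0.18 -1.91]
rock 0 0 0.08 [-0.32  0.58 -0.06  2.22  0.09  0.34 -2.13]
rock 0 0 0.15 [-0.31  0.46 -0.08  2.17  0.07  0.51 -2.11]
rock 0 0.2 0.08 [-0.04  0.59 -0.28  2.25 -0.13  0.24 -1.82]
rock 0 0.2 0.15 [-0.04  0.47 -0.27  2.2  -0.16  0.42 -1.81]
rock 0 0.3 0.08 [ 0.11  0.62 -0.41  2.26 -0.24  0.21 -1.66]
rock 0 0.3 0.15 [ 0.1   0.49 -0.39  2.22 -0.29  0.38 -1.64]
rock 0 0.4 0.08 [ 0.26  0.67 -0.54  2.27 -0.34  0.18 -1.5 ]
rock 0 0.4 0.15 [ 0.25  0.52 -0.51  2.23 -0.41  0.36 -1.48]
rock -0.1 0 0.08 [-0.42  0.57  0.04  2.29  0.14  0.2  -2.2 ]
rock -0.1 0 0.15 [-0.39  0.44 -0.01  2.24  0.14  0.38 -2.19]
rock -0.1 0.2 0.08 [-0.17  0.57 -0.13  2.33 -0.77  0.11 -1.2 ]
rock -0.1 0.2 0.15 [-0.07  0.44 -0.26  2.27 -0.13  0.27 -1.86]
rock -0.1 0.3 0.08 None
rock -0.1 0.3 0.15 [ 0.11  0.47 -0.42  2.29 -0.27  0.23 -1.68]
rock -0.1 0.4 0.08 None
rock -0.1 0.4 0.15 [ 0.29  0.51 -0.58  2.3  -0.4   0.2  -1.51]
[-0.11  0.43 -0.08  2.05  0.05  0.67 -1.89]
268.6144836682995 189.21150325236582
```

View pics/s2.png

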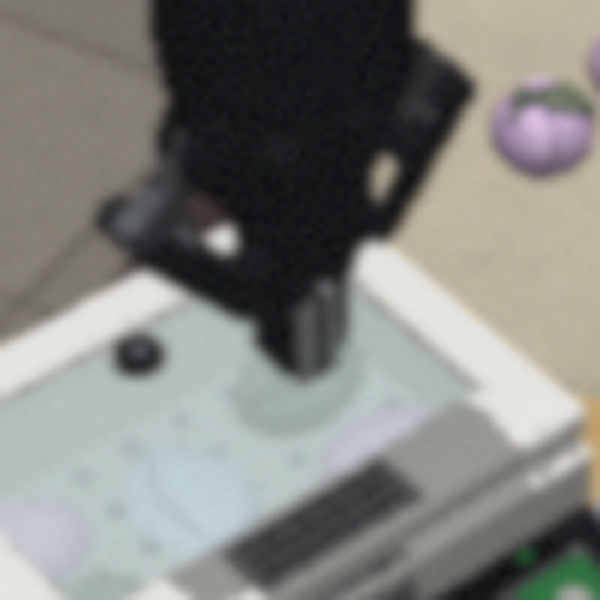

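Closed fingertips are about 16 mm thick and 22 mm wide. I'll tip the rocker with the tool rolled 0.3 rad, so the inner lower edge bears about 16 mm out from the pivot.

Run:
```python
from h import *
bot.reach(W(-.096,.086,.16),att(0,.3)); s=st('above'); 
bot.move_l(W(-.096,.086,.095),.1); s=st('near'); f0=np.array(s['force'])
z=.095
while z>.0735:
    z-=.0015; bot.move_l(W(-.096,.086,z),.03); s=st('z',f0)
    if s['force'][2]-f0[2]>12: break
bot.move_l(W(-.096,.086,.16),.12); st('up',f0)
for n,b in(("scene",(215,300,220,345)),("side",(180,280,250,330))):
    im,d=viewer.get_image(n); cv2.imwrite(f"pics/r_{n}.png",cv2.resize(im[b[0]:b[1],b[2]:b[3]],None,fx=6,fy=6,interpolation=cv2.INTER_CUBIC)[:,:,::-1])
```

```text
above 9.45 [0.4898 0.1262 0.1594] [0.2 0.  0.4]
near 10.25 [0.4902 0.1271 0.0953] [0.1 0.4 0.9]
z 10.5 [0.49   0.1269 0.0939] [-0.1  0.1 -1.4]
z 10.75 [0.4898 0.1269 0.092 ] [ 0.3 -0.6 -0.8]
z 11.0 [0.4898 0.1269 0.0904] [-0.8 -0.3 -0.4]
z 11.25 [0.4897 0.1269 0.0889] [ 0.3  0.2 -1.2]
z 11.5 [0.4898 0.1269 0.0874] [-0.9 -1.1 -0.8]
z 11.75 [0.4898 0.1269 0.0859] [-0.5 -0.4 -1.1]
z 12.0 [0.4899 0.127  0.0846] [-0.3  0.8  1.7]
z 12.25 [0.4897 0.1269 0.0829] [ 0.  -0.7 -0.4]
z 12.5 [0.4896 0.1268 0.0813] [ 0.1 -0.5 -0.9]
z 12.75 [0.4897 0.1269 0.0799] [ 0.5 -0.3 -0.8]
z 13.0 [0.4898 0.1269 0.0784] [-0.5 -0.9 -1.3]
z 13.25 [0.4899 0.1269 0.0769] [ 0.2  0.6 -0.8]
z 13.5 [0.49   0.1269 0.0759] [-0.5 -3.4  6.7]
z 13.75 [0.4902 0.1268 0.0751] [-4.3 -5.3 19.9]
up 14.62 [0.4895 0.1268 0.1594] [-0.4 -0.2 -0.8]
```

View pics/r_side.png

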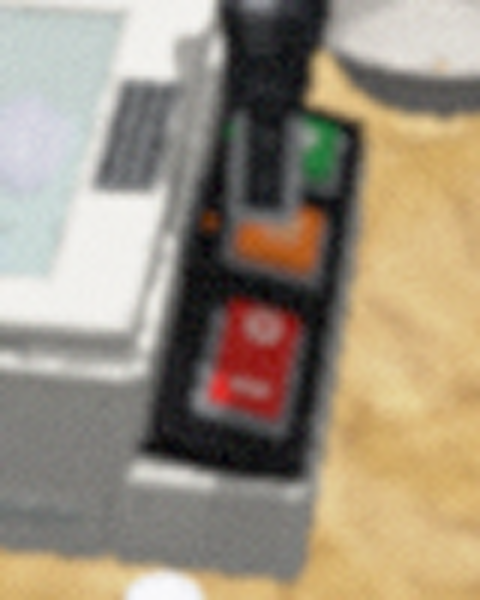

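The rocker is on: its face now tilts towards the side camera with the ring end up at (265,325) and the bar end down at (248,388). The force trace agrees, with a snap at z≈0.084 and a hard stop at 0.075. Now I'll confirm the heights and press green.

Run:
```python
from h import *
bot.reach(W(-.095,-.073,.16),att()); s=st('above')
for n in("scene","side"):
    im,d=viewer.get_image(n)
    for nm,y in(('on',.078),('off',.046)): print(n,nm,dep(n,proj(n,W(-.093,y,.078)),d)[2].round(4))
bot.move_l(W(-.095,-.073,.09),.1); s=st('near'); f0=np.array(s['force'])
z=.09
while z>.072:
    z-=.0012; bot.move_l(W(-.095,-.073,z),.03); s=st('z',f0)
    if s['force'][2]-f0[2]>16: break
bot.pause(.15); st('hold',f0)
bot.move_l(W(-.095,-.073,.2),.12); st('up',f0)
bot.reach(W(-.06,-.25,.3),att()); st('clear',f0)
for n in("scene","side"):
    im,d=viewer.get_image(n)
    for nm,x,y,z in(('green',-.093,-.073,.078),('orange',-.093,-.015,.078),('on',-.093,.078,.074),('off',-.093,.046,.08),('pad',-.038,0,.122)): print(n,nm,dep(n,proj(n,W(x,y,z)),d)[2].round(4))
    cv2.imwrite(f"pics/e_{n}.png",cv2.resize(im[140:310,170:430],None,fx=3,fy=3,interpolation=cv2.INTER_CUBIC)[:,:,::-1])
```

```text
above 15.38 [ 0.4752 -0.0301  0.1597] [ 0.3  0.5 -0.2]
scene on 0.0756
scene off 0.0805
side on 0.0753
side off 0.0809
near 16.32 [ 0.4752 -0.0314  0.0902] [-1.   0.4 -0.8]
z 16.57 [ 0.4753 -0.0314  0.0892] [ 0.8 -0.4  0.4]
z 16.82 [ 0.4751 -0.0314  0.0877] [ 1.5 -0.3  0.3]
z 17.07 [ 0.475  -0.0314  0.0863] [ 1.  -0.   0.5]
z 17.32 [ 0.475  -0.0314  0.0851] [ 1.5 -0.2  0.5]
z 17.57 [ 0.475  -0.0314  0.0839] [ 1.3 -0.9  1.1]
z 17.82 [ 0.475  -0.0314  0.0827] [0.8 0.1 0. ]
z 18.07 [ 0.475  -0.0314  0.0815] [ 0.6 -0.8  0.8]
z 18.32 [ 0.475  -0.0314  0.0803] [0.6 0.1 0.5]
z 18.57 [ 0.475  -0.0314  0.0791] [0.8 0.1 1. ]
z 18.82 [ 0.4752 -0.0314  0.078 ] [ 2.2 -0.5  2.7]
z 19.07 [ 0.4754 -0.0315  0.0769] [ 2.3 -0.6  2.9]
z 19.32 [ 0.4754 -0.0314  0.0757] [ 3.1 -0.7  3. ]
z 19.57 [ 0.4754 -0.0314  0.0745] [ 3.3 -0.7  5.9]
z 19.82 [ 0.4754 -0.0314  0.0733] [ 3.6 -0.1  6.7]
z 20.07 [ 0.4755 -0.0314  0.0727] [ 3.1  0.2 17. ]
hold 20.23 [ 0.4755 -0.0314  0.0727] [ 1.6 -0.6 17.5]
up 21.44 [ 0.4745 -0.0314  0.1993] [ 1.3 -0.3  0.1]
clear 22.28 [ 0.492  -0.2094  0.2989] [ 0.8 -0.7  0.3]
scene green 0.0775
scene orange 0.0769
scene on 0.0751
scene off 0.0812
scene pad 0.1248
side green 0.0774
side orange 0.0781
side on 0.0753
side off 0.0816
side pad 0.124
```

View pics/e_scene.png

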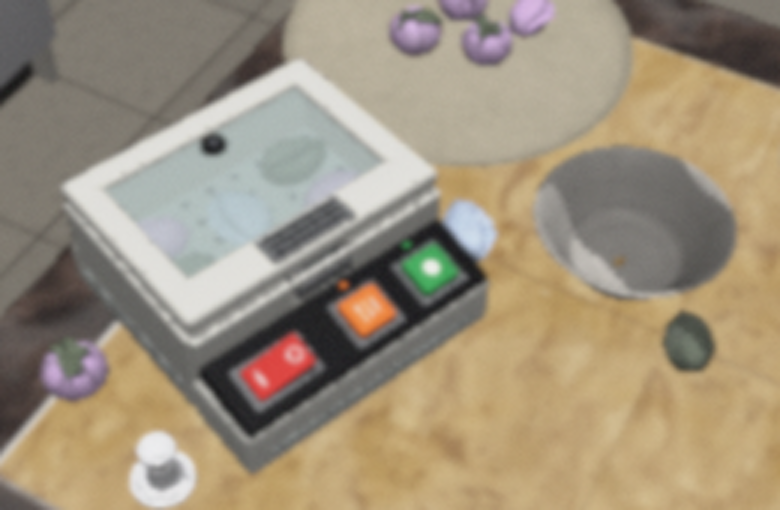

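The picture shows the lid shut, with the pad at (307,229) and z≈0.124, as expected for a caught lid. The rocker is on, with its bar end down at (262,380), and the green (430,267) and orange (366,310) keys are up. The side objects look untouched, and green reached its hard stop after 5 mm.

```bash
python3 -c "
from station import bot
print(bot.finish_job())"
```

```text
the job is handed in; nothing more can be done
None
```

The job is handed in at about 22 s with the lid latched, the power rocker on, and the green start key pressed to its stop and back up; the orange key, cakes, bowl and stamp look undisturbed in the last picture, and no verdict came back.

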